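# Park the stop plunger of the waiting feed lane

## Task

Two small feed lanes stand on the worktop, each closed by a sprung stop plunger. Open the lane in which the finned heat sink is waiting: pull its plunger up by the T-handle, twist it to a rest notch and let go, so that it stays retracted. Leave the other lane's plunger down and the heat sink where it is.

Things in the scene. Friction and masses are not known exactly. Their poses are not given: they have to be found in the camera images.
- stop_wait_handle (a point): Centre of the T-handle of the plunger to be parked, that of the lane holding the heat sink: a black plastic bar 46 mm long (point's x axis, along the lane at the start), 14 mm wide (y axis), 20 mm high, centre 90 mm over the worktop when down. z is up, on the plunger's axis. The spring pulls it down with 5 N, 9 N at the top, and takes it back if it is not parked.
- stop_wait (a joint): Lift of that plunger in m: 0 fully down (lane closed); 0.016 is needed to turn it past a ridge; 0.012 resting in a notch; 0.024 upper stop.
- stop_wait_turn (a joint): Turn of that handle in rad, anticlockwise from above positive: 0 along the lane, where a cross pin parallel to the handle sits in a deep slot and cannot turn. Ridges at 0.52, V-shaped rest notches at 1.05 (60 degrees) to either side; a notch draws the pin in from about 0.35 off. Once lifted, the handle turns almost freely.
- lane_wait: The lane to be opened, fixed: an aluminium channel 180 x 66 x 17 mm (floor 6 mm thick), 41 mm wide inside, with a dark steel bridge (36 mm along the lane, top at 38 mm) carrying the plunger in a steel collar, 30 mm across, whose crown reaches 62 mm. Origin under the plunger, on the worktop; x along the lane, away from the robot; z up. The other lane is alike but empty.
- stop_idle (a joint): Lift of the other lane's identical plunger in m; 0 is down.
- heat_sink: Loose finned aluminium heat sink 34 x 34 x 17 mm, lying in the channel of the lane to be opened, on the robot's side of the bridge, 38 to 60 mm from the plunger's axis. Origin at the centre of its underside, z up.
There are look-alikes about, which are no part of the job. What is shaped like the part that bears stop_idle but blue is not meant.

How it is judged:
By the outcome, as a careful person would: the job done as asked, in the order asked, and still so for the second after the job is handed in, with the robot touching nothing.
It also fails if it takes over 29 s, if anything falls off the work surface, if the arm or the gripper's body presses on something with over 40 N, if the wrist force passes 120 N, or if a joint passes its speed limit or range.

## Robot

A 6-joint arm with a two-finger parallel gripper is mounted at the origin on a cart in front of the work surface, level with it; the furniture and walls round the work are solid. World frame = base frame: x ahead of the robot, y to its left, z up, the work surface at z = 0. Lengths are in m, angles in rad, forces in N, time in s.
With the tool pointing down it reaches from about 0.375 to 0.975 m from the base axis. Payload 3.8 kg.
Tool frame: the origin (TCP) lies on the mounting face of the last link; the fingertips stand 173 mm ahead of it and the grasp point (between the pads) lies 155 mm ahead of it; z points along the fingers, y is the line along which they close (so a half turn about z gives the same grasp; the last joint's range is limited). The gripper opens to 85 mm and grips with 20 to 120 N. Pads are 22 mm wide; open, the fingers measure 114 mm over their backs; the gripper's body (76 mm by 85 mm) begins 54 mm behind the grasp point. The pads swing forward as they close: fully open they stand 13 mm farther back than shut.
Start: joints at [1.295, 0.264, 1.604, -0, 1.274, -0.037], TCP at [0.16, 0.656, 0.405] pointing down, gripper open.
Joint ranges: [-2.63, 2.63], [-0.94, 2.18], [0.31, 2.57], [-1.31, 4.45], [0, 2.66], [-2.55, 2.55]. Speed limits (rad/s): [2.57, 2.57, 3.14, 3.14, 3.14, 3.14].

## Interface

Orientations are given as a rotation vector (axis times angle).
In Python, from workcell import bot gives the robot as it stands.
- The arm moves only by the tool drive_tool, never from a script. Its argument "increments" is a list of rows, each an object with "delta_pos": the shift along the tool's x, y, z in mm, a list of three; "turn": the turn about the tool's z in rad; "jaw": the opening, from -1 (shut) to 1 (fully open). A call has 1 to 8 rows; each row shifts and turns the commanded pose from where the row before left it, along the tool's axes as they then stand; what a row does not reach is not made up. A row lasts 1/12 s, in which the tool goes at most 41.7 mm and 7.16 degrees, less where a joint would pass 70% of its speed; a pose out of reach is approached as far as the arm can. A call is refused whole if a number of a shift passes 41.7 or a number of a turn 0.125, either way. A call with a gripper value outside its range is refused whole. The fingers move at their own pace and stop on an object; "grip_force" is the grip in N (left out, the last holds). Time passes only in rows, so rows that do not move let the fingers close. It gives the time, the measured TCP pose, the force, the opening and the grip force at its end, in the units of the state.
- bot.read_state(): the state, without advancing time (a new reading comes with each control period).
- bot.read_camera(name): name is "scene" or "side" or "wrist"; returns a dict with "pixels" (420x560x3 uint8, red, green, blue), "fovy" (degrees; the focal length in pixels is half the picture's height over the tangent of half this angle, whatever the lens; pixels are square), "cx", "cy" (the principal point, pixels), "camera_from_world" (4x4, takes a point from world to camera coordinates); the wrist camera has in their place "hand_eye" (4x4, takes a point from camera to tool coordinates, whose origin is the TCP and whose axes are the flange's). Camera axes: x right, y down, z forward; pixel columns grow to the right and rows downward; lengths in m; the calibration is good to about 2 mm. The wrist camera is an equidistant fisheye: a pixel r from the principal point sees the ray r / f radians off the axis. A picture is of the moment at which its call begins: read the wrist's pose just before it. There is no depth.
- bot.finish_job(): hands the job in; it is judged then, once.
The state is a dict: "time": time; "q": joint angles; "joint_vel": joint speeds; "joint_torque": joint torques, N m; "tool_pos": TCP position; "tcp_rot": TCP orientation; "wrist_force": force on the tool from outside, world axes, zero at the start; "torque": the same for the moment, N m; "width": opening from 0.0 (shut) to 1.0 (fully open); "grip_force": force on a finger pad.
Only numpy, scipy, OpenCV 4.12 (cv2) and the standard library are available. Lean on these libraries where they do the work, as an engineer would, in place of code of your own. Each camera call takes 0.05 s, during which the arm holds its last target. There are 200 camera calls.

## Working session

There is one attempt and no reset: what is moved stays moved. The work goes in short steps, Python scripts to look and compute and a tool call to move; the robot and the scene stay as the last step left them, time stands still between calls to the robot, and variables do not carry over. Pictures are saved under pics/ and viewed, at most 10 in all, crops included, and the job is handed in when it is done.

Besides the shell and the picture viewer there is one more tool, called after ">>>" as name([rows], argument=value, ...), one row to a line, values as JSON. drive_tool: Moves the arm, as the interface text tells. Its arguments: {"type":"object","properties":{"increments":{"type":"array"},"grip_force":{"type":"number"}},"required":["increments"]}

```bash
mkdir -p pics
cat > h.py <<'E'
import numpy as np, cv2
from workcell import bot
from scipy.spatial.transform import Rotation as R
def f(c): return 210/np.tan(np.radians(c["fovy"])/2)
def ray(c,u,v):
    T=c["camera_from_world"]; d=np.array([(u-c["cx"])/f(c),(v-c["cy"])/f(c),1.])
    return -T[:3,:3].T@T[:3,3], T[:3,:3].T@d
def atz(c,u,v,z):
    o,d=ray(c,u,v); return o+d*(z-o[2])/d[2]
def proj(c,p):
    T=np.array(c["camera_from_world"]); q=T[:3,:3]@p+T[:3,3]; return q[:2]/q[2]*f(c)+[c["cx"],c["cy"]]
def wray(c,s,u,v):
    r=np.array([u-c["cx"],v-c["cy"]]);n=np.hypot(*r);th=n/f(c)
    d=np.r_[r/n*np.sin(th),np.cos(th)];H=np.array(c["hand_eye"]);Rt=R.from_rotvec(s["tcp_rot"]).as_matrix()
    return np.array(s["tool_pos"])+Rt@H[:3,3], Rt@H[:3,:3]@d
def watz(c,s,u,v,z):
    o,d=wray(c,s,u,v); return o+d*(z-o[2])/d[2]
E
python3 - <<'E'
from h import *
import pickle
s=bot.read_state();print(s)
D={}
for n in("scene","side","wrist"):
    c=bot.read_camera(n);D[n]=c;cv2.imwrite(f"pics/{n}0.png",c["pixels"][:,:,::-1])
    print({k:v for k,v in c.items() if k!="pixels"})
pickle.dump((s,D),open("d0.pkl","wb"))
E
```

```text
{'time': 0.0, 'q': array([ 1.29507614e+00,  2.64778480e-01,  1.60539647e+00,  8.46991072e-06,
        1.27372405e+00, -3.68843702e-02]), 'joint_vel': array([-0.00173928,  0.00147006,  0.00080252,  0.00050454, -0.00081095,
       -0.00182217]), 'joint_torque': array([-6.95309154e-04, -5.15109229e+01, -3.67328525e+01,  1.25795941e-04,
        1.27140436e-02, -3.10565679e-05]), 'tool_pos': array([0.15958022, 0.65550322, 0.40333239]), 'tcp_rot': array([-0.37423129, -3.11885182,  0.00357623]), 'wrist_force': array([-0.82023627, -0.54789594, -0.31054474]), 'torque': array([ 0.0054772 , -0.01755907,  0.02628109]), 'grip_force': 0.0, 'width': 1.0025873681868183}
{'fovy': 57.267053286392176, 'cx': 283.83211243703124, 'cy': 208.3451455537549, 'camera_from_world': array([[ 0.83523918, -0.54975953, -0.01183078, -0.49188081],
       [-0.29490885, -0.42968292, -0.85346433,  0.13793208],
       [ 0.46411667,  0.71633585, -0.52101696,  1.23920521],
       [ 0.        ,  0.        ,  0.        ,  1.        ]])}
{'fovy': 42.28523709626344, 'cx': 273.02799836107886, 'cy': 206.6786554049507, 'camera_from_world': array([[-0.97778384, -0.20839244, -0.02261337,  0.40915039],
       [-0.11440643,  0.62094628, -0.77545915,  0.21140902],
       [ 0.17564151, -0.75564431, -0.63099267,  1.4290669 ],
       [ 0.        ,  0.        ,  0.        ,  1.        ]])}
{'fovy': 65.70646984690485, 'cx': 281.46759420467873, 'cy': 208.39651973323583, 'hand_eye': array([[-1.40223181e-04, -9.46128191e-01, -3.23792258e-01,
         8.33826842e-02],
       [ 9.99999824e-01, -3.19550899e-04,  5.00669655e-04,
         5.30764673e-04],
       [-5.77165782e-04, -3.23792130e-01,  9.46128069e-01,
         3.05227817e-02],
       [ 0.00000000e+00,  0.00000000e+00,  0.00000000e+00,
         1.00000000e+00]])}
```

View pics/scene0.png

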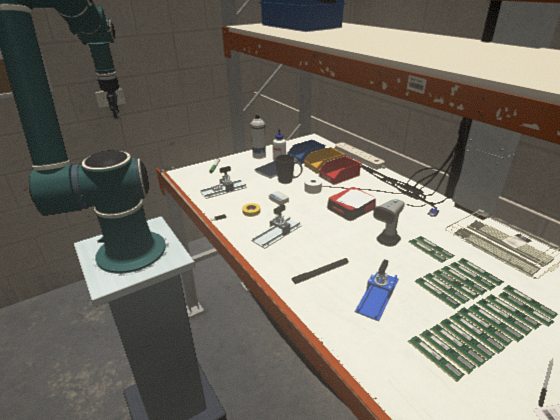

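View pics/side0.png

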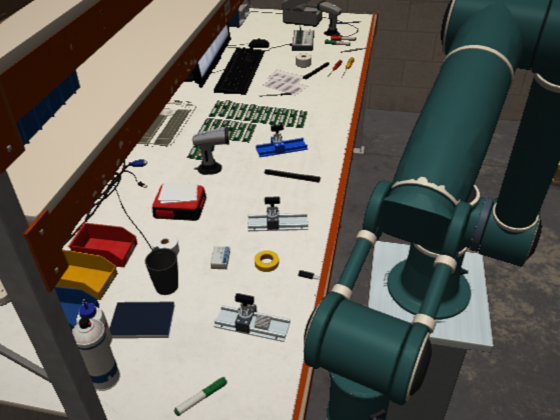

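View pics/wrist0.png

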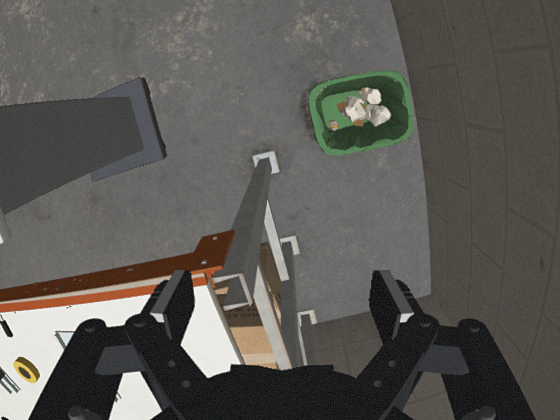

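Candidates: the lane at side (245,318) / scene (225,183), which seems to hold a finned block at side (263,323); the lane at side (275,217) / scene (278,230), which looks empty; the blue look-alike at side (280,143). The wrist view shows mostly floor. I'll check with one close crop.

Run:
```python
from h import *
im=cv2.imread("pics/side0.png");sc=cv2.imread("pics/scene0.png")
a=cv2.resize(im[285:350,205:305],(800,520)[:2],interpolation=cv2.INTER_CUBIC)
a=cv2.resize(im[280:350,205:305],None,fx=4,fy=4,interpolation=cv2.INTER_CUBIC)
b=cv2.resize(im[185:255,230:330],None,fx=4,fy=4,interpolation=cv2.INTER_CUBIC)
c=cv2.resize(sc[155:225,175:275],None,fx=4,fy=4,interpolation=cv2.INTER_CUBIC)
d=cv2.resize(sc[195:265,235:335],None,fx=4,fy=4,interpolation=cv2.INTER_CUBIC)
cv2.imwrite("pics/crop1.png",np.vstack([np.hstack([a,b]),np.hstack([c,d])]))
```

```text
(no output)
```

View pics/crop1.png

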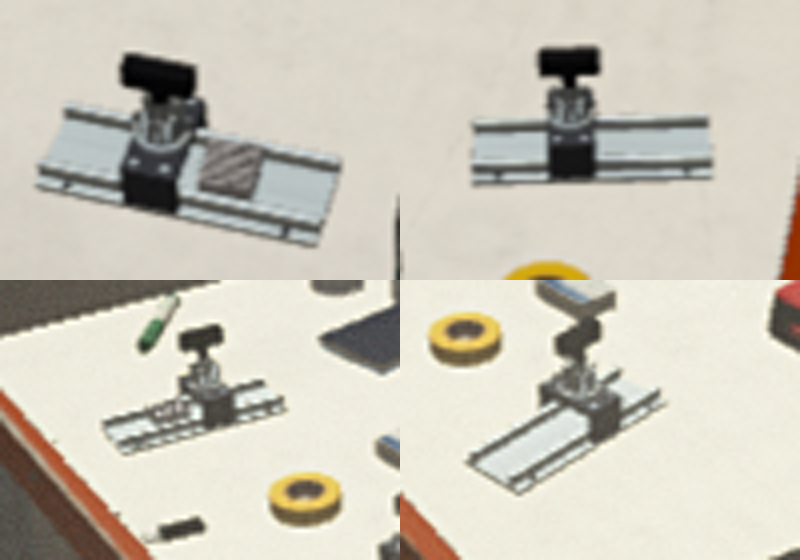

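The left-hand pair shows the lane with the finned heat sink (side (263,323)), with its handle at side (244.5,299) / scene (225,170). The other lane is empty. So the target is the lane at side (245,318).

Run:
```python
from h import *
import pickle
s,D=pickle.load(open("d0.pkl","rb"))
S,C=D["side"],D["scene"]
o1,d1=ray(S,244.5,299);o2,d2=ray(C,225,170.2)
t=np.linalg.lstsq(np.c_[d1,-d2],o2-o1,rcond=None)[0]
print(o1+d1*t[0],o2+d2*t[1], atz(S,244.5,299,.09),atz(C,225,170.2,.09))
g=lambda x,y:(205+x/4,280+y/4)
h=lambda x,y:(175+x/4,155+(y-280)/4)
for a,b,z in[((37,187),(318,245),0),((65,105),(342,160),.017)]:
    A,B=atz(S,*g(*a),z),atz(S,*g(*b),z);print("side",A,B,np.degrees(np.arctan2(*(A-B)[1::-1])),np.linalg.norm(A-B))
A,B=atz(S,*g(122,72),.09),atz(S,*g(195,84),.09);print("handle",np.degrees(np.arctan2(*(A-B)[1::-1])))
a,b=h(125,455),h(286,408)
A,B=atz(C,*b,0),atz(C,*a,0);print("scene",A,B,np.degrees(np.arctan2(*(A-B)[1::-1])),np.linalg.norm(A-B))
Rt=R.from_rotvec(s["tcp_rot"]).as_matrix();print(Rt)
```

```text
[0.44267645 0.20420468 0.08623263] [0.44157851 0.20442939 0.08574485] [0.44164978 0.20736604 0.09      ] [0.43799858 0.19617461 0.09      ]
side [0.51745792 0.23333763 0.        ] [0.33850988 0.24276117 0.        ] -3.0144543874301712 0.1791959936975255
side [0.51338037 0.18053197 0.017     ] [0.3336304  0.19027959 0.017     ] -3.1040390749684197 0.18001407607856615
handle -1.0715022536299568
scene [5.16744122e-01 1.73412649e-01 1.11022302e-16] [0.33791161 0.17751971 0.        ] -1.315620369025941 0.17887966244263018
[[-9.71613428e-01  2.36573333e-01 -6.35670924e-04]
 [ 2.36574169e-01  9.71610903e-01 -2.21702306e-03]
 [ 9.31362676e-05 -2.30447269e-03 -9.99997340e-01]]
```

>>> drive_tool([
  {"delta_pos": [-27,-26.5,0],"turn": 0,"jaw": 1},
  {"delta_pos": [-27,-26.5,0],"turn": 0,"jaw": 1},
  {"delta_pos": [-27,-26.5,0],"turn": 0,"jaw": 1},
  {"delta_pos": [-27,-26.5,0],"turn": 0,"jaw": 1},
  {"delta_pos": [-27,-26.5,0],"turn": 0,"jaw": 1},
  {"delta_pos": [-27,-26.5,0],"turn": 0,"jaw": 1},
  {"delta_pos": [-27,-26.5,0],"turn": 0,"jaw": 1},
], grip_force=60)

```text
time: 0.73
tool_pos: [0.2998, 0.4292, 0.4044]
tcp_rot: [-0.373, -3.119, 0.001]
wrist_force: [1.8, -0.4, -0.1]
width: 0.996
grip_force: 0.0
```

>>> drive_tool([
  {"delta_pos": [-27,-26.5,0],"turn": 0,"jaw": 1},
  {"delta_pos": [-27,-26.5,0],"turn": 0,"jaw": 1},
  {"delta_pos": [-27,-26.5,0],"turn": 0,"jaw": 1},
  {"delta_pos": [-27,-26.5,0],"turn": 0,"jaw": 1},
  {"delta_pos": [-27,-26.5,0],"turn": 0,"jaw": 1},
  {"delta_pos": [-27,-26.5,0],"turn": 0,"jaw": 1},
  {"delta_pos": [-27,-26.5,0],"turn": 0,"jaw": 1},
])

```text
time: 1.32
tool_pos: [0.4396, 0.2041, 0.4046]
tcp_rot: [0.374, 3.119, 0.0]
wrist_force: [0.3, 0.9, -1.4]
width: 1.003
grip_force: 0.0
```

>>> drive_tool([
  {"delta_pos": [0,0,30],"turn": -0.1,"jaw": 1},
  {"delta_pos": [0,0,30],"turn": -0.095,"jaw": 1},
  {"delta_pos": [0,0,0],"turn": 0,"jaw": 1},
  {"delta_pos": [0,0,0],"turn": 0,"jaw": 1},
  {"delta_pos": [0,0,0],"turn": 0,"jaw": 1},
])

```text
time: 1.73
tool_pos: [0.4394, 0.2063, 0.3456]
tcp_rot: [0.072, 3.14, 0.0]
wrist_force: [1.3, -0.0, 0.1]
width: 1.001
grip_force: 0.0
```

Run:
```python
from h import *
import pickle
s=bot.read_state();c=bot.read_camera("wrist");cv2.imwrite("pics/wrist1.png",c["pixels"][:,:,::-1])
pickle.dump((s,c),open("w1.pkl","wb"))
print(s["time"],s["q"],s["tool_pos"],R.from_rotvec(s["tcp_rot"]).as_matrix())
```

```text
1.7333 [ 3.87721454e-01 -5.21087724e-02  2.06438330e+00  5.88818252e-05
  1.12871382e+00 -1.13752410e+00] [0.43935338 0.20633569 0.3456154 ] [[-9.98961454e-01  4.55600897e-02  5.39330636e-04]
 [ 4.55602442e-02  9.98961554e-01  2.77747590e-04]
 [-5.26116366e-04  3.02031172e-04 -9.99999816e-01]]
```

View pics/wrist1.png

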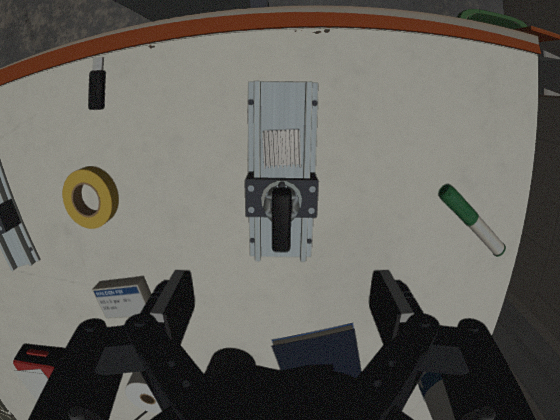

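The heat sink is in the lane at (282,148). The handle runs from (282,188) to (281,252), aligned with the lane between the fingers.

Run:
```python
from h import *
import pickle
s,c=pickle.load(open("w1.pkl","rb"))
g=cv2.cvtColor(c["pixels"],cv2.COLOR_RGB2GRAY)
m=((g<55)[185:262,266:300]).astype(np.uint8)
n,l,st,ce=cv2.connectedComponentsWithStats(m);print(st[1:],ce[1:])
for r in range(190,256,6):
    x=np.where(g[r,262:302]<50)[0]+262;print(r,x.min() if len(x) else 0,x.max() if len(x) else 0)
for a in[(282,189,.1),(281,252,.1),(281.5,222,.1),(281.5,222,.095)]: print(a,watz(c,s,*a))if 0 else print(a,watz(c,s,*a[:2],a[2]))
L=[watz(c,s,249,82,.017),watz(c,s,249,260,.017),watz(c,s,318,82,.017),watz(c,s,313,260,.017)];print(np.array(L))
for i in(0,2): d=L[i+1]-L[i];print(np.degrees(np.arctan2(d[1],d[0])))
```

```text
[[   0    0    1    2    2]
 [   2    0   27   67 1282]
 [  29    0    5    5   14]
 [  30   23    4    9   19]
 [   0   31    1    1    1]] [[ 0.          0.5       ]
 [14.95553822 31.94305772]
 [31.71428571  1.28571429]
 [32.21052632 28.15789474]
 [ 0.         31.        ]]
190 262 301
196 272 291
202 272 291
208 262 301
214 264 300
220 271 290
226 272 290
232 272 289
238 272 289
244 272 289
250 273 288
(282, 189, 0.1) [0.41584325 0.20845622 0.1       ]
(281, 252, 0.1) [0.46381829 0.20555062 0.1       ]
(281.5, 222, 0.1) [0.44007304 0.20700517 0.1       ]
(281.5, 222, 0.095) [0.44202337 0.20692172 0.095     ]
[[0.33712268 0.18259703 0.017     ]
 [0.51330321 0.1699997  0.017     ]
 [0.33985131 0.24452457 0.017     ]
 [0.51636331 0.23632776 0.017     ]]
-4.089826756936785
-2.6587754833430695
```

>>> drive_tool([
  {"delta_pos": [0,0.5,30],"turn": 0,"jaw": 1},
  {"delta_pos": [0,0,30],"turn": 0,"jaw": 0.3},
  {"delta_pos": [0,0,25],"turn": 0,"jaw": 0},
  {"delta_pos": [0,0,12],"turn": 0,"jaw": -0.3},
  {"delta_pos": [0,0,0],"turn": 0,"jaw": -0.4},
  {"delta_pos": [0,0,0],"turn": 0,"jaw": -0.4},
  {"delta_pos": [0,0,0],"turn": 0,"jaw": -0.4},
], grip_force=60)

```text
time: 2.37
tool_pos: [0.4404, 0.2074, 0.2499]
tcp_rot: [0.068, 3.137, 0.002]
wrist_force: [0.1, 0.3, 0.2]
width: 0.3
grip_force: 0.0
```

>>> drive_tool([
  {"delta_pos": [0,0,0],"turn": 0,"jaw": -1},
  {"delta_pos": [0,0,0],"turn": 0,"jaw": -1},
  {"delta_pos": [0,0,0],"turn": 0,"jaw": -1},
  {"delta_pos": [0,0,0],"turn": 0,"jaw": -1},
  {"delta_pos": [0,0,0],"turn": 0,"jaw": -1},
  {"delta_pos": [0,0,0],"turn": 0,"jaw": -1},
])

```text
time: 2.87
tool_pos: [0.4404, 0.2065, 0.2502]
tcp_rot: [0.068, 3.137, 0.001]
wrist_force: [-0.4, -2.4, 4.6]
width: 0.153
grip_force: 58.7
```

>>> drive_tool([
  {"delta_pos": [0,0,-5],"turn": 0,"jaw": -1},
  {"delta_pos": [0,0,-5],"turn": 0,"jaw": -1},
  {"delta_pos": [0,0,-5],"turn": 0,"jaw": -1},
  {"delta_pos": [0,0,-5],"turn": 0,"jaw": -1},
  {"delta_pos": [0,0,0],"turn": 0,"jaw": -1},
  {"delta_pos": [0,0,0],"turn": 0,"jaw": -1},
])

```text
time: 3.37
tool_pos: [0.4399, 0.2064, 0.2682]
tcp_rot: [0.068, 3.138, 0.001]
wrist_force: [6.0, -1.4, -8.4]
width: 0.151
grip_force: 60.1
```

>>> drive_tool([
  {"delta_pos": [0,0,-2],"turn": 0.05,"jaw": -1},
  {"delta_pos": [0,0,0],"turn": 0.1,"jaw": -1},
  {"delta_pos": [0,0,0],"turn": 0.1,"jaw": -1},
  {"delta_pos": [0,0,0],"turn": 0.1,"jaw": -1},
  {"delta_pos": [0,0,0],"turn": 0.1,"jaw": -1},
  {"delta_pos": [0,0,0],"turn": 0,"jaw": -1},
  {"delta_pos": [0,0,0],"turn": 0,"jaw": -1},
])

```text
time: 3.95
tool_pos: [0.44, 0.2065, 0.2698]
tcp_rot: [0.767, 3.043, 0.002]
wrist_force: [6.9, -0.7, -8.7]
width: 0.152
grip_force: 60.0
```

Run:
```python
from h import *
s=bot.read_state();print(s["tool_pos"],s["wrist_force"],s["torque"],s["q"][5])
```

```text
[0.44004724 0.2064989  0.26984487] [ 6.86699376 -0.7016559  -8.65268793] [-0.15734583 -1.29627703  0.04985745] -0.688526094087434
```

Turning freely; on to 1.05 rad (0.45 done, 0.60 left), then check the notch seat.

>>> drive_tool([
  {"delta_pos": [0,0,0],"turn": 0.1,"jaw": -1},
  {"delta_pos": [0,0,0],"turn": 0.1,"jaw": -1},
  {"delta_pos": [0,0,0],"turn": 0.1,"jaw": -1},
  {"delta_pos": [0,0,0],"turn": 0.1,"jaw": -1},
  {"delta_pos": [0,0,0],"turn": 0.1,"jaw": -1},
  {"delta_pos": [0,0,0],"turn": 0.1,"jaw": -1},
  {"delta_pos": [0,0,0],"turn": 0,"jaw": -1},
  {"delta_pos": [0,0,0],"turn": 0,"jaw": -1},
])

```text
time: 4.62
tool_pos: [0.4402, 0.2065, 0.2699]
tcp_rot: [1.632, 2.681, 0.004]
wrist_force: [7.3, -1.4, -8.9]
width: 0.151
grip_force: 60.0
```

>>> drive_tool([
  {"delta_pos": [0,0,3],"turn": 0,"jaw": -1},
  {"delta_pos": [0,0,3],"turn": 0,"jaw": -1},
  {"delta_pos": [0,0,1],"turn": 0,"jaw": -1},
  {"delta_pos": [0,0,0],"turn": 0,"jaw": -1},
  {"delta_pos": [0,0,0],"turn": 0,"jaw": -1},
])

```text
time: 5.03
tool_pos: [0.4403, 0.2065, 0.263]
tcp_rot: [1.632, 2.681, 0.004]
wrist_force: [6.2, -1.9, -7.9]
width: 0.152
grip_force: 60.2
```

>>> drive_tool([
  {"delta_pos": [0,0,1],"turn": 0,"jaw": -1},
  {"delta_pos": [0,0,0],"turn": 0,"jaw": -1},
  {"delta_pos": [0,0,1],"turn": 0,"jaw": -1},
  {"delta_pos": [0,0,0],"turn": 0,"jaw": -1},
  {"delta_pos": [0,0,0],"turn": 0,"jaw": -1},
])

```text
time: 5.45
tool_pos: [0.4403, 0.2066, 0.2615]
tcp_rot: [1.632, 2.681, 0.004]
wrist_force: [5.6, -1.3, -5.9]
width: 0.153
grip_force: 60.6
```

The pin is bearing in the notch (the pull drops and descent lags the command). Releasing.

>>> drive_tool([
  {"delta_pos": [0,0,0],"turn": 0,"jaw": -0.6},
  {"delta_pos": [0,0,0],"turn": 0,"jaw": -0.4},
  {"delta_pos": [0,0,0],"turn": 0,"jaw": -0.2},
  {"delta_pos": [0,0,0],"turn": 0,"jaw": 0},
  {"delta_pos": [0,0,0],"turn": 0,"jaw": 0},
  {"delta_pos": [0,0,0],"turn": 0,"jaw": 0},
])

```text
time: 5.95
tool_pos: [0.4391, 0.2065, 0.2608]
tcp_rot: [-1.634, -2.683, -0.0]
wrist_force: [0.1, -0.4, 0.4]
width: 0.503
grip_force: 0.0
```

>>> drive_tool([
  {"delta_pos": [0,0,-10],"turn": 0,"jaw": 0},
  {"delta_pos": [0,0,-30],"turn": 0,"jaw": 0.3},
  {"delta_pos": [0,0,-30],"turn": 0,"jaw": 0.6},
  {"delta_pos": [0,0,-30],"turn": 0,"jaw": 1},
  {"delta_pos": [0,0,0],"turn": 0,"jaw": 1},
  {"delta_pos": [0,0,0],"turn": 0,"jaw": 1},
])

```text
time: 6.45
tool_pos: [0.4401, 0.2069, 0.364]
tcp_rot: [1.632, 2.68, 0.008]
wrist_force: [-0.5, 0.1, -0.2]
width: 0.998
grip_force: 0.0
```

Run:
```python
from h import *
s=bot.read_state();w=bot.read_camera("wrist")["pixels"];a=bot.read_camera("side")["pixels"]
print(s["tool_pos"],s["wrist_force"])
w=w[20:320,120:420];a=cv2.resize(a[275:350,205:305],(400,300),interpolation=cv2.INTER_CUBIC)
cv2.imwrite("pics/fin.png",np.hstack([w,a])[:,:,::-1])
```

```text
[0.44012579 0.20688125 0.36404783] [-0.54938124  0.05036409 -0.2070333 ]
```

View pics/fin.png

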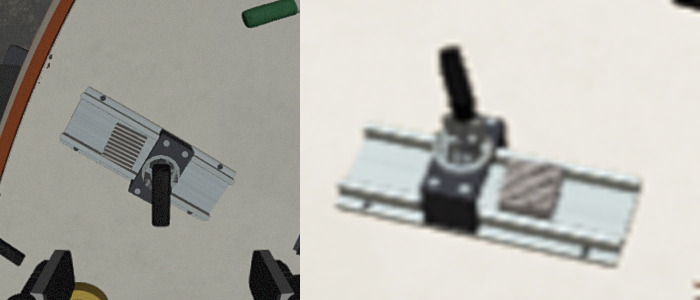

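The handle stays at about 60° to the lane (wrist crop (160,195)) and stands raised (side crop (457,82)). The heat sink is still in its place and the gripper is clear.

```bash
python3 -c "
from workcell import bot
print(bot.finish_job())"
```

```text
the job is handed in; nothing more can be done
None
```

The plunger of the lane holding the heat sink is parked in its 60° rest notch, the heat sink is where it was, the other lane's plunger was not touched, and the job is handed in.

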